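# Move the tasting flight from the tray to the elm shelf in reverse order

### The arm

A 6-joint arm with a two-finger parallel gripper is mounted at the origin on the work surface. World frame = base frame: x ahead of the robot, y to its left, z up, the work surface at z = 0. Lengths are in mm, angles in rad, forces in N, time in s.
With the tool pointing down it reaches from about 350 to 875 mm from the base axis. Payload 4.2 kg.
Tool frame: the origin (TCP) lies on the centre line of the jaws, within the pads' length; the fingertips stand 14 mm ahead of it and the grasp point (between the pads) lies 5 mm behind it (manip.tips_ahead is the distance from the TCP to the fingertips, in mm); z points along the fingers, y is the line along which they close (so a half turn about z gives the same grasp; the last joint's range is limited). The gripper opens to 87 mm and grips with 3 to 60 N. Pads are 19 mm wide; open, the fingers measure 117 mm over their backs; the gripper's body (75 mm by 190 mm) begins 51 mm behind the grasp point.
Start: joints at [1.458, 0.385, 0.008, 0, -1.194, -0.259], TCP at [227.025, 582.288, 236.55] pointing down, gripper open.
Joint ranges: [-3.14, 3.14], [-1.21, 2.06], [-1.07, 1.41], [-3.16, 2.05], [-2.99, -0.16], [-3.1, 3.1]. Speed limits (rad/s): [2.79, 2.79, 3.14, 3.14, 3.14, 3.14].

### API

Orientations are given as [roll, pitch, yaw] about the fixed x, y, z axes, in that order (R = Rz(yaw) Ry(pitch) Rx(roll)).
In Python, from rig import manip gives the robot as it stands.
- The arm moves only by the tool carry_out, never from a script. Its argument "motion" is one flat list of numbers, 7 for each row, row after row: the shift along the tool's x, y, z in fractions of the full range, 1 being 100 cm, then the turn, a rotation vector about the tool's x, y, z in a scale on which 1.0 is 90 degrees, then the opening, from -1 (shut) to 1 (fully open). A call has 1 to 20 rows; each row is the pose to reach, as a shift and turn from the pose commanded when the call began, along the tool's axes at that moment; what a row does not reach only later rows make up. A row lasts 1/8 s, in which the tool goes at most 62.5 mm and 10.7 degrees, less where a joint would pass 70% of its speed; a pose out of reach is approached as far as the arm can. A call with a gripper value outside its range is refused whole. The fingers move at their own pace and stop on an object; the grip force is fixed at half the most. Time passes only in rows, so rows that repeat a pose let the fingers close. It gives the time, the measured TCP pose, the force, the opening and the grip force at its end, in the units of the state.
- manip.read_state(): the state, without advancing time (a new reading comes with each control period).
- manip.grab_frame(name): name is "scene" or "top" or "wrist"; returns the picture (420x560x3 uint8, blue, green, red); there is no depth.
- manip.camera_info(name): a dict with "K" (3x3 intrinsics, pixels), "R" (3x3) and "t" (3): a world point X has camera coordinates R X + t. Camera axes: x right, y down, z forward; pixel columns grow to the right and rows downward; lengths in mm; the calibration is good to about 2 mm. A picture is of the moment at which its call begins: read the wrist's pose just before it. camera_info takes no time and is no camera call; for the wrist camera it gives the pose at the moment of the call.
- manip.hand_in(): hands the job in; it is judged then, once.
The state is a dict: "t": time; "joints": joint angles; "qd": joint speeds; "tau": joint torques, N m; "ee_pos": TCP position; "tool_rot": TCP orientation; "contact_force": force on the tool from outside, world axes, zero at the start; "torque": the same for the moment, N m; "finger_gap": finger opening in mm; "finger_force": force on a finger pad.
Only numpy, scipy, OpenCV 4.12 (cv2) and the standard library are available. Lean on these libraries where they do the work, as an engineer would, in place of code of your own. Each camera call takes 0.05 s, during which the arm holds its last target. There are 200 camera calls.

### The job

A flight of four different smoky glasses stands in a row on the bamboo tray. Move them all to the elm shelf in reverse order, so that the glass at the tray's left end comes to the shelf's right end and so on, each standing upright in the middle of its own cork pad. Set each glass down gently, tip none over, and leave the decanter where it is.

Things in the scene. Friction and masses are not known exactly. Their poses are not given: they have to be found in the camera images.
- highball: Smoky grey glass, open at the top, stands upright on its own coaster at the start. Origin: centre of its underside, z up; it is round, so its yaw means nothing. 0.07 to 0.36 kg. The highball tumbler: plain straight cylinder, the tallest of the four: 110 mm high, 56 mm across, wall 3 mm.
- rocks: Smoky grey glass, open at the top, stands upright on its own coaster at the start. Origin: centre of its underside, z up; it is round, so its yaw means nothing. 0.07 to 0.36 kg. The rocks tumbler: plain straight cylinder, wide and low: 84 mm high, 68 mm across (the widest mouth), wall 3.5 mm.
- shot: Smoky grey glass, open at the top, stands upright on its own coaster at the start. Origin: centre of its underside, z up; it is round, so its yaw means nothing. 0.07 to 0.36 kg. The shot glass: plain straight cylinder, the smallest: 70 mm high, 44 mm across, wall 3 mm.
- footed: Smoky grey glass, open at the top, stands upright on its own coaster at the start. Origin: centre of its underside, z up; it is round, so its yaw means nothing. 0.07 to 0.36 kg. The footed tumbler: a flat foot 64 mm across and 6 mm thick that stands out beyond the bowl, a short stem 24 mm across, and from 28 mm up a straight cylindrical bowl 50 mm across; 105 mm high in all. Hold it by the bowl.
- coaster_highball: White ceramic coaster under the highball glass at the start, 84 mm across, 5 mm thick, fixed in the bamboo tray. Origin: centre of its underside, 10 mm above the table. The four look alike, in a straight row 90 mm apart along their y axis (to the robot's left); x runs across the row. Tray: fixed, 132 x 412 mm, rim 22 mm above the table.
- coaster_rocks: White ceramic coaster under the rocks glass at the start, 84 mm across, 5 mm thick, fixed in the bamboo tray. Origin: centre of its underside, 10 mm above the table. The four look alike, in a straight row 90 mm apart along their y axis (to the robot's left); x runs across the row. Tray: fixed, 132 x 412 mm, rim 22 mm above the table.
- coaster_shot: White ceramic coaster under the shot glass at the start, 84 mm across, 5 mm thick, fixed in the bamboo tray. Origin: centre of its underside, 10 mm above the table. The four look alike, in a straight row 90 mm apart along their y axis (to the robot's left); x runs across the row. Tray: fixed, 132 x 412 mm, rim 22 mm above the table.
- coaster_footed: White ceramic coaster under the footed glass at the start, 84 mm across, 5 mm thick, fixed in the bamboo tray. Origin: centre of its underside, 10 mm above the table. The four look alike, in a straight row 90 mm apart along their y axis (to the robot's left); x runs across the row. Tray: fixed, 132 x 412 mm, rim 22 mm above the table.
- shelf: Low fixed elm shelf, 130 (x) by 410 mm (y), flat top 45 mm above the table. Origin: centre of its underside; y along the row, to the robot's left. Flush in the top: four round cork pads 84 mm across, at x = 0, y = -135, -45, 45, 135 mm, z = 45 mm. Parallel to the tray within 0.24 rad, about 0.2 m nearer to the robot or farther than it.
- decanter: Bystander: empty clear teardrop decanter, 195 mm high, 148 mm across low down, narrow neck, loose, standing at one side of the rows; at the other side lies a matte black ice scoop about 235 mm long and 40 mm high. Origin: centre of its underside. To be left alone.
Mind the look-alikes: they are no part of the job. What is shaped like the highball but orange or yellow is not meant. Leave any green look-alike of the shot alone.

How it is judged:
By the outcome, as a careful person would: the job done as asked, in the order asked, and still so for the second after the job is handed in, with the robot touching nothing.
It also fails if it takes over 106 s, if anything falls off the work surface, if the arm or the gripper's body presses on something with over 40 N, if the wrist force passes 120 N, or if a joint passes its speed limit or range.

## Working session

There is one attempt and no reset: what is moved stays moved. The work goes in short steps, Python scripts to look and compute and a tool call to move; the robot and the scene stay as the last step left them, time stands still between calls to the robot, and variables do not carry over. Pictures are saved under pics/ and viewed, at most 14 in all, crops included, and the job is handed in when it is done.

Besides the shell and the picture viewer there is one more tool, called after "Call:" in YAML: its name, and indented under it one key for each argument. carry_out: Moves the arm, as the interface text tells. Its arguments: {"type":"object","properties":{"motion":{"type":"array"}},"required":["motion"]}

```bash
ls; mkdir -p pics
python3 - <<'E'
from rig import manip
import cv2,numpy as np
for n in("scene","top","wrist"):
    i=manip.camera_info(n);print(n,np.round(i["K"],1).tolist(),np.round(i["R"],3).tolist(),np.round(i["t"],1).tolist())
    cv2.imwrite(f"pics/{n}0.png",manip.grab_frame(n))
print(manip.read_state())
E
```

```text
pics
scene [[395.5, 0.0, 284.5], [0.0, 395.5, 203.5], [0.0, 0.0, 1.0]] [[-0.603, 0.798, 0.009], [0.544, 0.42, -0.727], [-0.584, -0.433, -0.687]] [367.4, -297.2, 1448.1]
top [[537.3, 0.0, 275.8], [0.0, 537.3, 210.0], [0.0, 0.0, 1.0]] [[0.013, -1.0, 0.02], [-0.99, -0.016, -0.14], [0.14, -0.018, -0.99]] [-9.3, 614.9, 1077.8]
wrist [[302.2, 0.0, 277.4], [0.0, 302.2, 212.7], [0.0, 0.0, 1.0]] [[-0.363, -0.932, 0.003], [-0.892, 0.349, 0.287], [-0.268, 0.102, -0.958]] [623.6, -35.9, 391.4]
{'t': 0.15, 'joints': array([ 1.45759445e+00,  3.85392151e-01,  6.95397423e-03, -3.00162654e-04,
       -1.19396917e+00, -2.58607846e-01]), 'qd': array([ 0.00056684,  0.00023388,  0.00306125,  0.00244155, -0.00102908,
       -0.00069724]), 'tau': array([-4.62702064e-04, -3.91054344e+01,  1.87587565e+01,  4.22236249e+00,
        1.24143530e-02, -1.40534285e-04]), 'ee_pos': array([226.90425049, 581.91778667, 235.71673643]), 'tool_rot': array([ 3.13996386e+00, -1.42349824e-04, -3.71920287e-01]), 'contact_force': array([ 0.25079278, -0.03727521,  0.32676264]), 'torque': array([-0.01130032, -0.00503931,  0.00077962]), 'finger_force': 0.0, 'finger_gap': 86.9932653974361}
```

View pics/top0.png

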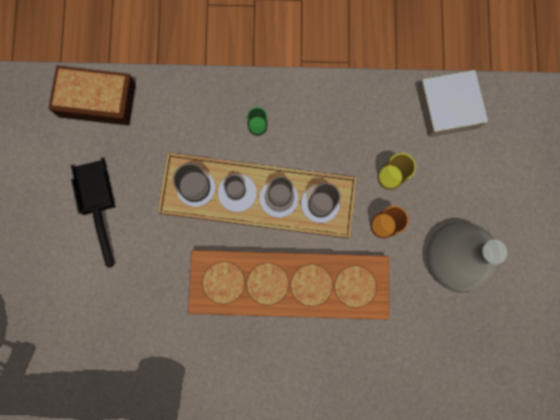

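View pics/scene0.png

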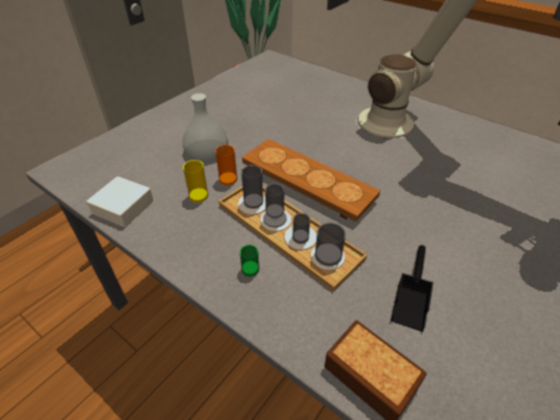

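The top view shows the tray row from the left: rocks (195,185), shot (236,190), then two more at (280,195) and (322,203). The shelf pads are at (223,283), (268,284), (312,285) and (355,287). The yellow (397,170), orange (388,222) and green (257,121) glasses are look-alikes and stay put. One enlarged crop should settle which of the two at the right is footed.

```bash
cat > h.py <<'E'
import numpy as np,cv2
from rig import manip
def ray(i,p):
    d=i["R"].T@np.linalg.solve(i["K"],[p[0],p[1],1.]);return -i["R"].T@i["t"],d
def plane(i,p,z):
    c,d=ray(i,p);return c+d*(z-c[2])/d[2]
def tri(obs):
    A=np.zeros((3,3));b=np.zeros(3)
    for i,p in obs:
        c,d=ray(i,p);d=d/np.linalg.norm(d);M=np.eye(3)-np.outer(d,d);A+=M;b+=M@c
    X=np.linalg.solve(A,b)
    return X,[float(np.linalg.norm(np.cross(ray(i,p)[1]/np.linalg.norm(ray(i,p)[1]),X-ray(i,p)[0]))) for i,p in obs]
def proj(i,X):
    q=i["K"]@(i["R"]@np.asarray(X)+i["t"]);return q[:2]/q[2]
E
python3 - <<'E'
from h import *
top=cv2.imread("pics/top0.png");sc=cv2.imread("pics/scene0.png")
a=cv2.resize(top[145:325,150:400],None,fx=3.2,fy=3.2,interpolation=cv2.INTER_CUBIC)[:576]
b=cv2.resize(sc[135:285,210:385],None,fx=3.8,fy=3.8,interpolation=cv2.INTER_CUBIC)
cv2.imwrite("pics/c1.png",a);cv2.imwrite("pics/c2.png",b)
def blobs(m,lo,n):
    m=cv2.morphologyEx(m,cv2.MORPH_OPEN,np.ones((3,3)))
    for c in cv2.findContours(m,cv2.RETR_EXTERNAL,cv2.CHAIN_APPROX_NONE)[0]:
        if cv2.contourArea(c)>lo: print(n,np.round(cv2.fitEllipse(cv2.convexHull(c)),1).tolist() if 0 else [np.round(x,1).tolist() for x in cv2.fitEllipse(c)],cv2.contourArea(c))
for n,im in(("top",top),("scene",sc)):
    h=cv2.cvtColor(im,cv2.COLOR_BGR2HSV)
    blobs(cv2.inRange(h,(0,0,125),(180,45,255)),100,n+" white")
    print({k:h[r,c].tolist() for k,(c,r) in (dict(pad=(223,283),shelf=(245,260),glass=(195,185),tray=(258,172)) if n=="top" else dict(pad=(320,180),shelf=(310,190),glass=(330,240),tray=(280,238))).items()})
E
```

```text
top white [[246.5, 391.5], [12.9, 21.6], 36.7] 115.5
top white [[286.2, 379.5], [10.1, 25.5], 176.6] 127.5
top white [[293.9, 331.7], [25.6, 43.8], 85.5] 573.0
top white [[531.2, 275.0], [15.0, 30.2], 66.5] 196.0
top white [[498.1, 261.5], [39.5, 44.4], 12.6] 664.5
top white [[242.8, 236.7], [18.5, 24.7], 86.0] 260.5
top white [[204.4, 232.7], [10.3, 25.3], 144.9] 132.5
top white [[115.0, 252.5], [74.8, 127.0], 81.5] 4085.0
top white [[345.6, 236.9], [46.3, 140.2], 93.1] 2018.0
top white [[319.9, 204.2], [33.2, 35.7], 98.4] 293.0
top white [[278.4, 197.7], [35.4, 35.5], 57.2] 365.5
top white [[464.1, 189.9], [18.9, 20.7], 93.0] 159.0
top white [[237.0, 193.0], [35.6, 36.4], 92.2] 639.5
top white [[195.0, 187.0], [35.2, 36.2], 71.9] 207.0
top white [[368.2, 186.2], [22.0, 29.3], 13.2] 278.5
top white [[423.1, 158.3], [11.6, 16.9], 139.2] 135.0
top white [[465.2, 167.8], [45.2, 70.0], 103.7] 1627.0
top white [[63.8, 153.0], [15.7, 29.8], 4.7] 186.0
top white [[371.9, 124.0], [17.4, 22.6], 86.0] 104.0
top white [[400.3, 124.9], [27.8, 30.8], 80.7] 304.0
top white [[182.1, 121.2], [27.2, 28.9], 61.2] 305.0
top white [[454.9, 100.2], [61.4, 66.2], 118.5] 2946.0
top white [[270.4, 117.9], [97.3, 137.0], 79.2] 4562.5
{'pad': [18, 128, 167], 'shelf': [12, 162, 165], 'glass': [12, 35, 110], 'tray': [22, 109, 169]}
scene white [[496.7, 158.7], [76.5, 182.4], 119.5] 9572.5
scene white [[313.5, 234.4], [263.6, 550.4], 121.8] 100236.5
{'pad': [16, 163, 205], 'shelf': [14, 195, 165], 'glass': [15, 61, 59], 'tray': [20, 144, 203]}
```

View pics/c1.png

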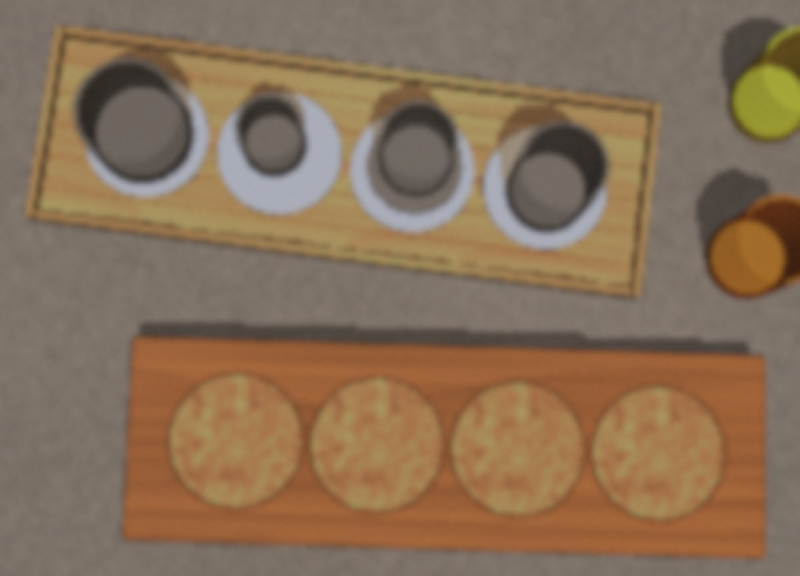

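View pics/c2.png

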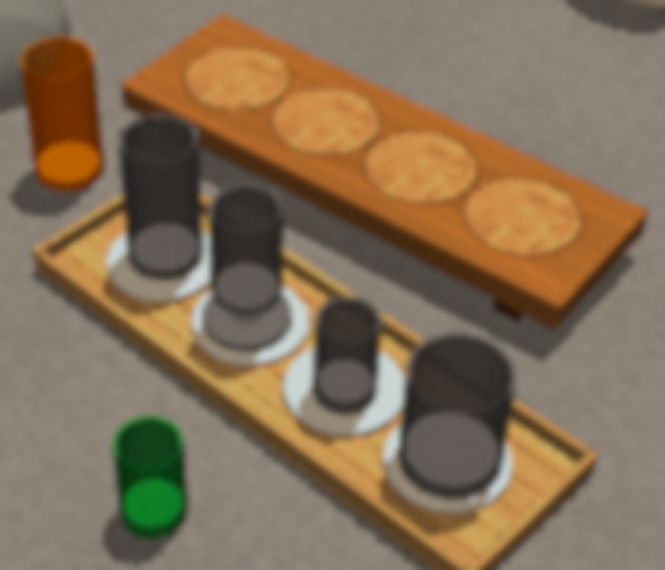

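The crops confirm the order from the robot's left: rocks, shot, footed (its wider foot disc shows under the bowl), highball (plain and tallest, next to the orange look-alike). Some of the glasses stand off-centre on their coasters. I'll triangulate the floor discs, and segment the pads by colour.

Run:
```python
from h import *
T=manip.camera_info("top");S=manip.camera_info("scene")
t=lambda x,y:(150+x/3.2,145+y/3.2); s=lambda x,y:(210+x/3.8,135+y/3.8)
for n,a,b in [("rocks floor",t(143,131),s(453,452)),("shot floor",t(273,141),s(346,383)),("footed floor",t(416,158),s(247,287)),("footed foot",t(414,165),s(249,318)),("high floor",t(547,188),s(165,248)),
 ("rocks rim",t(133,114),s(460,382)),("shot rim",t(272,126),s(348,326)),("footed rim",t(418,137),s(246,218)),("high rim",t(562,164),s(161,145)),("p1",t(236,440),s(523,216)),("p2",t(377,444),s(421,166)),("p3",t(517,449),s(326,121)),("p4",t(658,453),s(238,78))]:
    X,e=tri([(T,a),(S,b)]);print(n,np.round(X),np.round(e,1))
out={}
for nm,i in(("top",T),("scene",S)):
    im=cv2.imread(f"pics/{nm}0.png");h=cv2.cvtColor(im,cv2.COLOR_BGR2HSV)
    for k in range(4):
        c=[t(236,440),t(377,444),t(517,449),t(658,453)][k] if nm=="top" else [s(523,216),s(421,166),s(326,121),s(238,78)][k]
        # pad is greener relative to red than the shelf wood
        f=im.astype(float);g=cv2.GaussianBlur(f[...,1]/(f[...,2]+1),(3,3),0)
        m=(g>0.62 if nm=="top" else g>0.58).astype(np.uint8)
        mm=np.zeros_like(m);cv2.circle(mm,tuple(int(round(v)) for v in c),25 if nm=="top" else 19,1,-1)
        m=cv2.morphologyEx(m*mm,cv2.MORPH_OPEN,np.ones((5,5)))
        cs=max(cv2.findContours(m,0,1)[0],key=cv2.contourArea);e=cv2.fitEllipse(cv2.convexHull(cs))
        out[nm,k]=e[0];print(nm,k,np.round(c,1),np.round(e[0],1),np.round(e[1],1))
for k in range(4):
    X,e=tri([(T,out["top",k]),(S,out["scene",k])]);print(k,np.round(X,1),np.round(e,1),np.round(plane(T,out["top",k],45),1),np.round(plane(S,out["scene",k],45),1))
```

```text
rocks floor [666. 176.  21.] [2.9 2.9]
shot floor [660.  88.  23.] [2.2 2.2]
footed floor [647.  -7.  46.] [2.2 2.2]
footed foot [647.  -6.  16.] [2.7 2.7]
high floor [632. -95.  22.] [2.1 2.1]
rocks rim [665. 174.  86.] [2.8 2.8]
shot rim [660.  87.  77.] [2.7 2.7]
footed rim [648.  -6. 112.] [2.4 2.4]
high rim [631. -94. 120.] [2.5 2.5]
p1 [463. 106.  43.] [2.2 2.2]
p2 [461.  16.  44.] [2.1 2.1]
p3 [459. -74.  43.] [1.9 1.9]
p4 [ 458. -164.   43.] [2.4 2.4]
top 0 [223.8 282.5] [223.8 281.9] [46.9 47.8]
top 1 [267.8 283.8] [267.6 283.5] [44.6 48.2]
top 2 [311.6 285.3] [311.6 284.9] [44.4 47.6]
top 3 [355.6 286.6] [354.9 286.4] [44.  45.2]
scene 0 [347.6 191.8] [348.1 191.8] [37.1 38.1]
scene 1 [320.8 178.7] [321.1 178.7] [37.  38.1]
scene 2 [295.8 166.8] [296.2 166.7] [36.8 38.2]
scene 3 [272.6 155.5] [273.2 155.6] [36.9 38. ]
0 [463.5 106.9  44.7] [3.2 3.2] [465. 104.  45.] [462.  109.8  45. ]
1 [461.6  17.   44.7] [2.5 2.5] [462.9  14.7  45. ] [460.7  19.3  45. ]
2 [459.9 -73.   44.6] [2.6 2.6] [461.3 -75.3  45. ] [459.2 -70.4  45. ]
3 [ 458.  -162.1   43.9] [2.7 2.7] [ 459.4 -164.2   45. ] [ 458.1 -158.6   45. ]
```

Heights check out: pads at z≈44.5, glass floors ≈20, rims at 120/112/77/86. The two fixed cameras disagree by about 5 mm in y, so the wrist camera will settle it. I'll move it above the work with yaw −90°, so that tool x = −y, tool y = −x and tool z = down.

Careful with the scale: shifts go in shares of 100 cm and turns go in shares of 90 degrees. That gives: 6.3 cm / 100 = 0.063, 4.68 cm / 100 = 0.0468, 5.7 degrees / 90 = 0.0633.

Call:
carry_out:
  motion: [0.021,0.0156,-0.005,0.0322,0,0,1,0.063,0.0468,-0.01,0,0,0.0633,1]

```text
t: 0.4
ee_pos: [268.0, 514.7, 246.1]
tool_rot: [3.139, -0.0, -0.471]
contact_force: [1.1, 0.0, -0.4]
finger_gap: 87.1
finger_force: 0.0
```

To row units: 47.1 cm / 100 = 0.471, 46 cm / 100 = 0.46, 50.4 degrees / 90 = 0.56.

Call:
carry_out:
  motion: [0.047,0.028,-0.005,0,0,0.07,1,0.094,0.056,-0.01,0,0,0.14,1,0.141,0.085,-0.015,0,0,0.21,1,0.188,0.113,-0.02,0,0,0.28,1,0.236,0.141,-0.025,0,0,0.35,1,0.283,0.17,-0.03,0,0,0.42,1,0.33,0.198,-0.035,0,0,0.49,1,0.377,0.226,-0.04,0,0,0.56,1,0.424,0.254,-0.045,0,0,0.63,1,0.46,0.276,-0.049,0,0,0.6833,1,0.471,0.283,-0.05,0,0,0.7,1,0.471,0.283,-0.05,0,0,0.7,1,0.471,0.283,-0.05,0,0,0.7,1,0.471,0.283,-0.05,0,0,0.7,1]

```text
t: 2.15
ee_pos: [559.4, 50.9, 296.7]
tool_rot: [-3.142, 0.0, -1.569]
contact_force: [0.4, 0.7, -0.1]
finger_gap: 87.0
finger_force: 0.0
```

Run:
```python
from h import *
print(manip.read_state()["ee_pos"],manip.read_state()["tool_rot"],manip.read_state()["joints"])
i=manip.camera_info("wrist");im=manip.grab_frame("wrist");cv2.imwrite("pics/w1.png",im);np.savez("w1.npz",**i)
for n,X in dict(p1=(463.5,107,45),p4=(458,-162,45),hr=(631,-94,122),rr=(665,174,99)).items():print(n,proj(i,X).round())
```

```text
[559.39010032  50.87870744 296.65827888] [-3.14155760e+00  2.19439592e-04 -1.56879503e+00] [ 3.79079028e-01  2.39795379e-01 -4.91429659e-02 -1.99389377e-04
 -1.28174460e+00 -3.77020913e-01]
p1 [345. 223.]
p4 [366.  -0.]
hr [202.  50.]
rr [194. 286.]
```

View pics/w1.png

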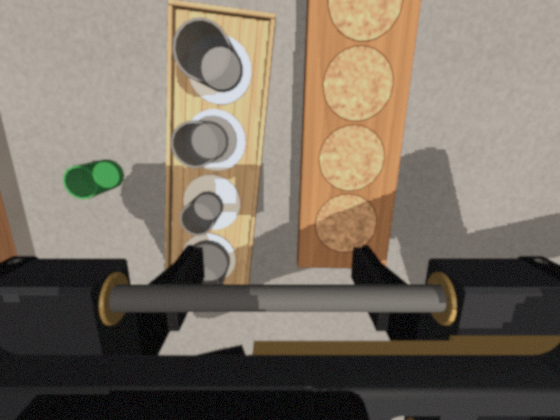

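The wrist view shows the highball floor at about (221,69), footed bowl floor (209,143), shot (207,206) and rocks (207,262). The pads are at (345,223), (351,157), (358,83) and (366,4). I'll combine all three views.

Run:
```python
from h import *
T=manip.camera_info("top");S=manip.camera_info("scene");W=dict(np.load("w1.npz"));im=cv2.imread("pics/w1.png")
f=im.astype(float);g=cv2.GaussianBlur(f[...,1]/(f[...,2]+1),(3,3),0)
tp=[(223.8,281.9),(267.6,283.5),(311.6,284.9),(355.2,286.5)];sp=[(348.1,191.8),(321.1,178.7),(296.2,166.7),(273.2,155.6)]
for k,c in enumerate([(345,223),(351,157),(358,83)]):
    mm=np.zeros(g.shape,np.uint8);cv2.circle(mm,c,40,1,-1)
    m=cv2.morphologyEx((g>0.6).astype(np.uint8)*mm,cv2.MORPH_OPEN,np.ones((5,5)))
    l,ls,st,ce=cv2.connectedComponentsWithStats(m);j=ls[c[1],c[0]]
    e=cv2.fitEllipse(cv2.convexHull(cv2.findContours((ls==j).astype(np.uint8),0,1)[0][0]))
    X,er=tri([(T,tp[k]),(S,sp[k]),(W,e[0])]);print(k,np.round(e[0],1),np.round(e[1],1),"W@45",plane(W,e[0],45).round(1),"tri",X.round(1),np.round(er,1))
t=lambda x,y:(150+x/3.2,145+y/3.2); s=lambda x,y:(210+x/3.8,135+y/3.8)
for n,a,b,w,z in [("rocks",t(143,131),s(453,452),(207,262),20),("shot",t(273,141),s(346,383),(207,206),20),("footed",t(416,158),s(247,287),(209,143),46),("high",t(547,188),s(165,248),(221,69),20)]:
    X,er=tri([(T,a),(S,b),(W,w)]);print(n,"T",plane(T,a,z).round(1),"S",plane(S,b,z).round(1),"W",plane(W,w,z).round(1),"tri",X.round(1),np.round(er,1))
cv2.imwrite("pics/c3.png",cv2.resize(im[10:290,150:300],None,fx=2.1,fy=2.1,interpolation=cv2.INTER_CUBIC))
```

```text
0 [345. 223.] [79.8 79.8] W@45 [463.6 106.4  45. ] tri [463.4 106.8  44.3] [3.1 3.3 0.3]
1 [351. 157.] [79.8 79.8] W@45 [461.8  15.3  45. ] tri [461.5  16.3  44.3] [2.1 3.  0.9]
2 [358.  83.] [79.8 79.8] W@45 [459.7 -74.2  45. ] tri [459.6 -73.6  44.2] [2.4 3.  0.7]
rocks T [667.4 173.6  20. ] S [663.5 178.   20. ] W [666.1 178.5  20. ] tri [665.8 176.5  22. ] [3.4 2.4 1. ]
shot T [662.1  86.7  20. ] S [656.9  88.7  20. ] W [660.4  89.1  20. ] tri [660.1  88.3  22.9] [2.3 2.1 0.4]
footed T [647.8  -8.3  46. ] S [645.6  -4.5  46. ] W [646.2  -2.2  46. ] tri [646.6  -4.9  47.1] [3.6 0.9 2.7]
high T [633.4 -96.8  20. ] S [629.4 -94.2  20. ] W [630.7 -93.3  20. ] tri [631.4 -94.3  21.6] [2.9 1.4 1.5]
```

Three views agree within about 3 mm: the tops are at known heights and the fused points are consistent. Rocks first, with fused centre (665.8,176.5), destined for pad 4 near (458,−163). First I move above it.

To row units: 13 cm / 100 = 0.13, -12.6 cm / 100 = -0.126.

Call:
carry_out:
  motion: [-0.03,-0.025,0.025,0,0,0,1,-0.065,-0.055,0.05,0,0,0,1,-0.1,-0.084,0.08,0,0,0,1,-0.12,-0.101,0.11,0,0,0,1,-0.126,-0.106,0.13,0,0,0,1,-0.126,-0.106,0.13,0,0,0,1,-0.126,-0.106,0.13,0,0,0,1,-0.126,-0.106,0.13,0,0,0,1]

```text
t: 3.2
ee_pos: [666.3, 175.4, 168.8]
tool_rot: [-3.139, 0.001, -1.571]
contact_force: [-0.4, -0.5, -0.1]
finger_gap: 87.0
finger_force: 0.0
```

Run:
```python
from h import *
s=manip.read_state();print(s["ee_pos"],s["tool_rot"],s["qd"].round(3))
i=manip.camera_info("wrist");im=manip.grab_frame("wrist");cv2.imwrite("pics/w2.png",im);np.savez("w2.npz",**i)
print([proj(i,(665.8,176.5,z)).round() for z in (20,99)],proj(i,(458,-163,45)).round(), proj(i,(459.6,-73.6,45)).round())
```

```text
[666.27049999 175.3818437  168.80069337] [-3.13852627e+00  1.28333722e-03 -1.57129240e+00] [ 0.001  0.004 -0.001 -0.003  0.001 -0.001]
[array([277., 204.]), array([277., 231.])] [ 615. -320.] [ 572. -133.]
```

View pics/w2.png

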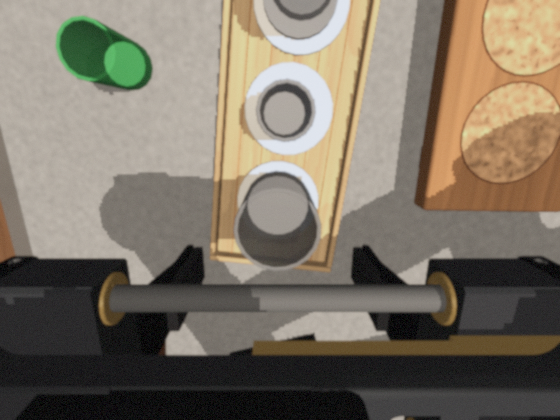

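The rocks floor is at (277,204) and its rim near (277,229), exactly as predicted and centred between the jaws. I'll descend and close.

To row units: 10.1 cm / 100 = 0.101, 9.8 cm / 100 = 0.098.

Call:
carry_out:
  motion: [0,0,0.02,0,0,0,1,0,0,0.045,0,0,0,1,0,0,0.07,0,0,0,1,-0.001,0,0.09,0,0,0,1,-0.001,0,0.098,0,0,0,1,-0.001,0,0.101,0,0,0,1,-0.001,0,0.101,0,0,0,1,-0.001,0,0.101,0,0,0,0,-0.001,0,0.101,0,0,0,-1,-0.001,0,0.101,0,0,0,-1,-0.001,0,0.101,0,0,0,-1,-0.001,0,0.101,0,0,0,-1]

```text
t: 4.75
ee_pos: [666.4, 177.0, 66.1]
tool_rot: [-3.14, 0.0, -1.571]
contact_force: [0.9, 0.3, 2.3]
finger_gap: 68.1
finger_force: 30.0
```

To row units: 34 cm / 100 = 0.34, 20.8 cm / 100 = 0.208.

Call:
carry_out:
  motion: [0,0,-0.01,0,0,0,-1,0,0,-0.035,0,0,0,-1,0,0,-0.07,0,0,0,-1,0,0,-0.11,0,0,0,-1,0.01,0.006,-0.13,0,0,0,-1,0.03,0.018,-0.135,0,0,0,-1,0.06,0.037,-0.135,0,0,0,-1,0.1,0.061,-0.135,0,0,0,-1,0.14,0.086,-0.135,0,0,0,-1,0.18,0.11,-0.135,0,0,0,-1,0.22,0.135,-0.135,0,0,0,-1,0.26,0.159,-0.135,0,0,0,-1,0.295,0.18,-0.13,0,0,0,-1,0.32,0.196,-0.115,0,0,0,-1,0.335,0.205,-0.095,0,0,0,-1,0.34,0.208,-0.075,0,0,0,-1,0.34,0.208,-0.06,0,0,0,-1,0.34,0.208,-0.06,0,0,0,-1,0.34,0.208,-0.06,0,0,0,-1]

```text
t: 7.12
ee_pos: [457.7, -163.3, 125.9]
tool_rot: [-3.142, -0.0, -1.571]
contact_force: [0.3, -0.3, -3.2]
finger_gap: 68.3
finger_force: 30.0
```

Run:
```python
from h import *
s=manip.read_state();print(s["ee_pos"],s["tool_rot"],s["qd"].round(3),s["finger_gap"],s["contact_force"])
cv2.imwrite("pics/top2.png",a:=manip.grab_frame("top"));cv2.imwrite("pics/sc2.png",b:=manip.grab_frame("scene"))
a=cv2.resize(a[145:325,230:430],None,fx=2,fy=2,interpolation=2);b=cv2.resize(b[90:270,200:400],None,fx=2,fy=2,interpolation=2)
cv2.imwrite("pics/c4.png",np.hstack([a,b]))
```

```text
[ 457.65566052 -163.31042428  125.86479731] [-3.14155866e+00 -8.62463439e-05 -1.57086002e+00] [ 0.003 -0.006  0.013  0.002  0.003 -0.004] 68.2856604863415 [ 0.31550193 -0.25374058 -3.18090282]
```

View pics/c4.png

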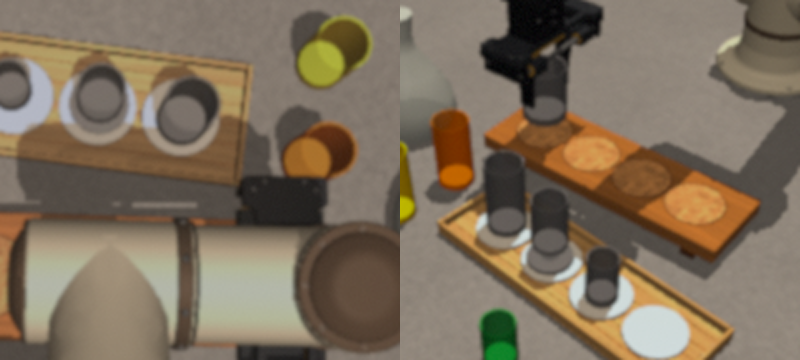

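Rocks is held upright over pad 4 (scene crop, 545,110), its coaster empty. I'll lower it slowly.

To row units: 3 cm / 100 = 0.03, 2.8 cm / 100 = 0.028.

Call:
carry_out:
  motion: [0,0,0.006,0,0,0,-1,0,0,0.013,0,0,0,-1,0,0,0.02,0,0,0,-1,0,0,0.024,0,0,0,-1,0,0,0.026,0,0,0,-1,0,0,0.027,0,0,0,-1,0,0,0.028,0,0,0,-1,0,0,0.029,0,0,0,-1,0,0,0.0295,0,0,0,-1,0,0,0.03,0,0,0,-1,0,0,0.03,0,0,0,-1]

```text
t: 8.6
ee_pos: [457.9, -163.2, 96.0]
tool_rot: [-3.141, -0.0, -1.571]
contact_force: [-1.6, 1.7, 1.3]
finger_gap: 68.5
finger_force: 30.0
```

Contact felt (−3.2 → +1.3 N). I'll release, rise, and go above the shot.

To row units: -25.2 cm / 100 = -0.252, -20.2 cm / 100 = -0.202.

Call:
carry_out:
  motion: [0,0,0,0,0,0,0.65,0,0,0,0,0,0,0.8,0,0,0,0,0,0,1,0,0,0,0,0,0,1,0,0,-0.015,0,0,0,1,0,0,-0.05,0,0,0,1,0,0,-0.09,0,0,0,1,0,0,-0.12,0,0,0,1,-0.02,-0.016,-0.13,0,0,0,1,-0.06,-0.048,-0.13,0,0,0,1,-0.1,-0.08,-0.13,0,0,0,1,-0.14,-0.112,-0.13,0,0,0,1,-0.18,-0.145,-0.12,0,0,0,1,-0.22,-0.177,-0.1,0,0,0,1,-0.245,-0.197,-0.08,0,0,0,1,-0.252,-0.202,-0.07,0,0,0,1,-0.252,-0.202,-0.07,0,0,0,1,-0.252,-0.202,-0.07,0,0,0,1]

```text
t: 10.85
ee_pos: [659.8, 87.9, 166.7]
tool_rot: [-3.14, 0.0, -1.572]
contact_force: [-0.8, -0.0, 1.1]
finger_gap: 87.3
finger_force: 0.0
```

Run:
```python
from h import *
s=manip.read_state();print(s["ee_pos"],s["tool_rot"],s["finger_gap"])
i=manip.camera_info("wrist");im=manip.grab_frame("wrist");cv2.imwrite("pics/w3.png",im);np.savez("w3.npz",**i)
print("shot",[proj(i,(660.1,88.3,z)).round() for z in (20,85)],"footed",proj(i,(646.6,-4.9,46)).round(),"high",proj(i,(631.4,-94.3,20)).round())
a=cv2.resize(manip.grab_frame("top")[240:330,200:400],None,fx=2,fy=2,interpolation=2)
cv2.imwrite("pics/c5.png",np.vstack([im[:330],cv2.copyMakeBorder(a,0,0,0,160,0)]))
```

```text
[659.78692203  87.93464669 166.68987235] [-3.14036470e+00  9.52014825e-05 -1.57153330e+00] 87.26867211692375
shot [array([276., 204.]), array([276., 225.])] footed [292. 105.] high [310.  -7.]
```

View pics/c5.png

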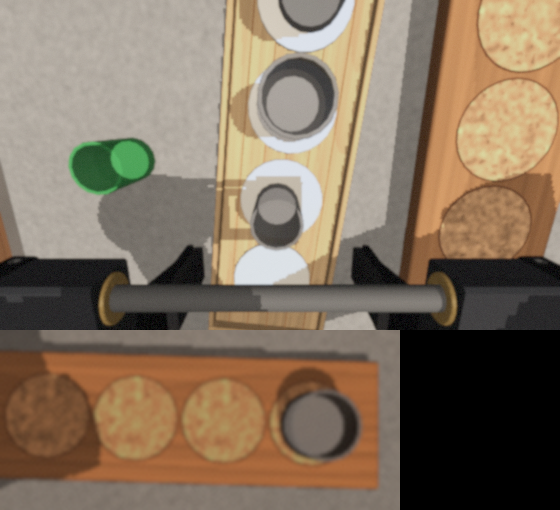

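The shot sits at (278,206), as predicted. Rocks on pad 4 looks slightly right of centre, so I'll measure it in an enlarged top crop.

Run:
```python
from h import *
a=manip.grab_frame("top");cv2.imwrite("pics/top3.png",a);T=manip.camera_info("top")
b=manip.grab_frame("scene");cv2.imwrite("pics/sc3.png",b);S=manip.camera_info("scene")
print("pred pad", proj(T,(457.8,-163,45)), proj(S,(457.8,-163,45)),"top floor",proj(T,(457.8,-163.2,50)),proj(S,(457.8,-163.2,50)))
A=cv2.resize(a[255:325,315:395],None,fx=5,fy=5,interpolation=2);B=cv2.resize(b[110:180,230:310],None,fx=5,fy=5,interpolation=2)
cv2.imwrite("pics/c6.png",np.hstack([A,B]))
```

```text
pred pad [354.33250091 287.17575375] [272.11173399 155.07734876] top floor [354.83486942 287.18289216] [272.04116539 153.73613635]
```

View pics/c6.png

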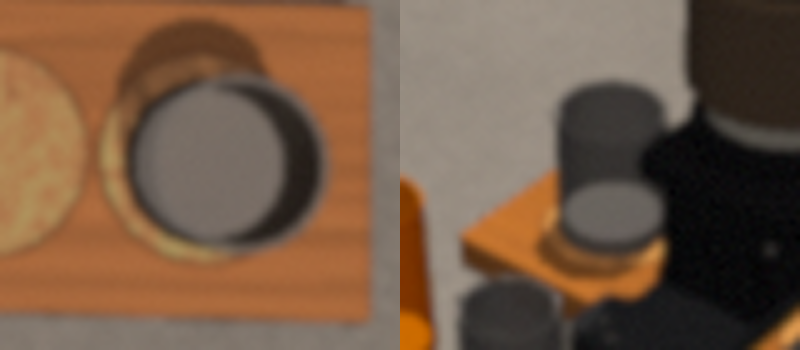

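The rocks floor disc is at top pixel (356.8,287.2) against an expected (355.7,286.5), so it is within about 2 mm of the pad centre. Now the shot.

To row units: 11 cm / 100 = 0.11, 10.7 cm / 100 = 0.107.

Call:
carry_out:
  motion: [0,0,0.02,0,0,0,1,0,0,0.045,0,0,0,1,0,0,0.07,0,0,0,1,0,0,0.095,0,0,0,0.8,0,0,0.107,0,0,0,0.6,0,0,0.11,0,0,0,0.4,0,0,0.11,0,0,0,0.3,0,0,0.11,0,0,0,0.2,0,0,0.11,0,0,0,0.1,0,0,0.11,0,0,0,-1,0,0,0.11,0,0,0,-1,0,0,0.11,0,0,0,-1,0,0,0.11,0,0,0,-1]

```text
t: 12.68
ee_pos: [660.1, 88.9, 55.9]
tool_rot: [-3.141, 0.0, -1.571]
contact_force: [0.6, -0.5, 2.8]
finger_gap: 42.8
finger_force: 29.9
```

To row units: 20 cm / 100 = 0.2, 16.1 cm / 100 = 0.161.

Call:
carry_out:
  motion: [0,0,-0.01,0,0,0,-1,0,0,-0.035,0,0,0,-1,0,0,-0.07,0,0,0,-1,0,0,-0.105,0,0,0,-1,0.005,0.006,-0.12,0,0,0,-1,0.016,0.02,-0.125,0,0,0,-1,0.04,0.05,-0.125,0,0,0,-1,0.07,0.087,-0.125,0,0,0,-1,0.1,0.124,-0.125,0,0,0,-1,0.13,0.161,-0.12,0,0,0,-1,0.151,0.188,-0.11,0,0,0,-1,0.161,0.2,-0.09,0,0,0,-1,0.161,0.2,-0.07,0,0,0,-1,0.161,0.2,-0.045,0,0,0,-1,0.161,0.2,-0.037,0,0,0,-1,0.161,0.2,-0.035,0,0,0,-1,0.161,0.2,-0.035,0,0,0,-1,0.161,0.2,-0.035,0,0,0,-1]

```text
t: 14.92
ee_pos: [460.3, -72.1, 91.2]
tool_rot: [-3.14, 0.0, -1.571]
contact_force: [0.3, 0.6, -1.0]
finger_gap: 42.9
finger_force: 29.9
```

Run:
```python
from h import *
s=manip.read_state();print(s["ee_pos"],s["finger_gap"],s["contact_force"],s["torque"])
S=manip.camera_info("scene");b=manip.grab_frame("scene");i=manip.camera_info("wrist");w=manip.grab_frame("wrist")
print(proj(S,(459.6,-73.6,55.5)),proj(S,(459.6,-73.6,45)))
cv2.imwrite("pics/c7.png",np.hstack([cv2.resize(b[100:200,240:340],(420,420),interpolation=2),w[:,100:470]]))
```

```text
[460.30024247 -72.11711039  91.21415425] 42.91558364147967 [ 0.25747361  0.56479177 -0.981232  ] [ 0.0706127  -0.06960845  0.02801496]
[295.32352587 163.53809956] [295.22418901 166.33826481]
```

View pics/c7.png

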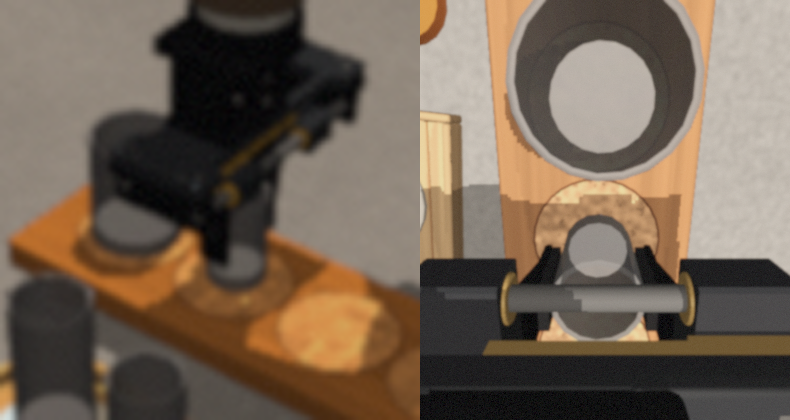

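The shot is held upright just above pad 3, its floor at scene pixel (296,163) over the pad centre (296,167). I'll lower the last 5 mm.

To row units: 0.5 cm / 100 = 0.005, 0.45 cm / 100 = 0.0045.

Call:
carry_out:
  motion: [0,0,0.002,0,0,0,-1,0,0,0.003,0,0,0,-1,0,0,0.0035,0,0,0,-1,0,0,0.004,0,0,0,-1,0,0,0.0045,0,0,0,-1,0,0,0.005,0,0,0,-1,0,0,0.005,0,0,0,-1]

```text
t: 15.9
ee_pos: [459.9, -72.2, 85.9]
tool_rot: [-3.142, -0.0, -1.571]
contact_force: [-1.5, 0.5, 3.5]
finger_gap: 42.7
finger_force: 29.9
```

To row units: -18.7 cm / 100 = -0.187, -6.6 cm / 100 = -0.066.

Call:
carry_out:
  motion: [0,0,0,0,0,0,0.08,0,0,0,0,0,0,0.2,0,0,0,0,0,0,0.5,0,0,0,0,0,0,0.7,0,0,-0.01,0,0,0,1,0,0,-0.04,0,0,0,1,0,0,-0.08,0,0,0,1,0,0,-0.11,0,0,0,1,-0.005,-0.015,-0.12,0,0,0,1,-0.017,-0.05,-0.12,0,0,0,1,-0.032,-0.09,-0.12,0,0,0,1,-0.046,-0.13,-0.12,0,0,0,1,-0.06,-0.17,-0.115,0,0,0,1,-0.066,-0.187,-0.11,0,0,0,1,-0.066,-0.187,-0.11,0,0,0,1,-0.066,-0.187,-0.11,0,0,0,1,-0.066,-0.187,-0.11,0,0,0,1]

```text
t: 18.02
ee_pos: [646.3, -6.5, 196.4]
tool_rot: [-3.141, 0.0, -1.571]
contact_force: [0.5, 0.8, -0.3]
finger_gap: 87.2
finger_force: 0.0
```

Run:
```python
from h import *
s=manip.read_state();print(s["ee_pos"],s["finger_gap"])
i=manip.camera_info("wrist");w=manip.grab_frame("wrist")
for y in(-3,-8):print(y,"floor46/rim120/foot21",[proj(i,(646.6,y,z)).round() for z in(46,120,21)])
print("high floor",proj(i,(631.4,-94.3,20)).round())
a=manip.grab_frame("top");T=manip.camera_info("top");print("pads+glass top pred",[proj(T,(x,y,z)).round(1) for x,y,z in((459.6,-73.6,45),(459.6,-72.6,50))])
cv2.imwrite("pics/top4.png",a);cv2.imwrite("pics/w4.png",w)
cv2.imwrite("pics/c8.png",np.vstack([w[:300],cv2.copyMakeBorder(cv2.resize(a[255:325,285:395],None,fx=4,fy=4,interpolation=2),0,0,0,120,0)]))
```

```text
[646.32273285  -6.52295756 196.43029414] 87.1798311585594
-3 floor46/rim120/foot21 [array([276., 206.]), array([276., 231.]), array([276., 200.])]
-8 floor46/rim120/foot21 [array([276., 201.]), array([276., 225.]), array([276., 196.])]
high floor [291. 113.]
pads+glass top pred [array([310.7, 285.7]), array([310.5, 285.7])]
```

View pics/c8.png

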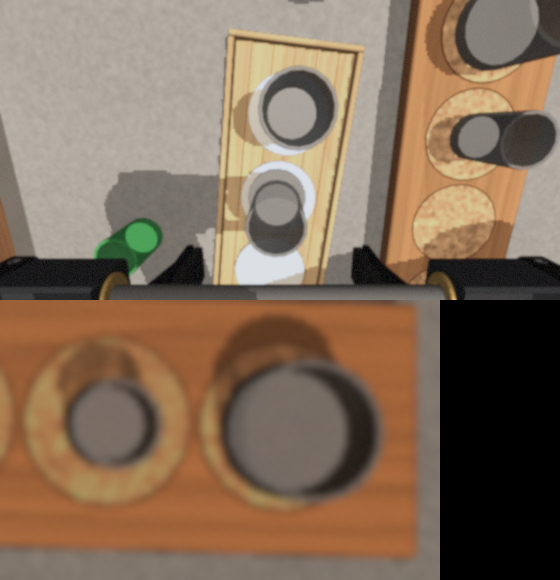

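The shot is centred on its pad (floor (107,423) vs pad (106,422) in the crop). The footed bowl is centred between the jaws (floor (277,205)), so I descend onto the bowl.

To row units: 11.5 cm / 100 = 0.115, 11 cm / 100 = 0.11.

Call:
carry_out:
  motion: [0,0,0.02,0,0,0,1,0,0,0.045,0,0,0,1,0,0,0.07,0,0,0,1,-0.001,0,0.095,0,0,0,0.9,-0.001,0,0.11,0,0,0,0.7,-0.001,0,0.115,0,0,0,0.5,-0.001,0,0.115,0,0,0,0.4,-0.001,0,0.115,0,0,0,0.3,-0.001,0,0.115,0,0,0,0.2,-0.001,0,0.115,0,0,0,-1,-0.001,0,0.115,0,0,0,-1,-0.001,0,0.115,0,0,0,-1]

```text
t: 19.62
ee_pos: [647.4, -5.1, 81.2]
tool_rot: [-3.14, 0.0, -1.571]
contact_force: [-0.2, -1.3, 2.2]
finger_gap: 50.2
finger_force: 30.0
```

To row units: 18.5 cm / 100 = 0.185, -3.5 cm / 100 = -0.035.

Call:
carry_out:
  motion: [0,0,-0.01,0,0,0,-1,0,0,-0.035,0,0,0,-1,0,0,-0.065,0,0,0,-1,0,0,-0.085,0,0,0,-1,-0.001,0.01,-0.09,0,0,0,-1,-0.004,0.03,-0.09,0,0,0,-1,-0.008,0.065,-0.09,0,0,0,-1,-0.012,0.1,-0.09,0,0,0,-1,-0.016,0.135,-0.09,0,0,0,-1,-0.02,0.165,-0.09,0,0,0,-1,-0.022,0.18,-0.085,0,0,0,-1,-0.022,0.185,-0.07,0,0,0,-1,-0.022,0.185,-0.05,0,0,0,-1,-0.022,0.185,-0.038,0,0,0,-1,-0.022,0.185,-0.035,0,0,0,-1,-0.022,0.185,-0.033,0,0,0,-1,-0.022,0.185,-0.032,0,0,0,-1,-0.022,0.185,-0.031,0,0,0,-1,-0.022,0.185,-0.03,0,0,0,-1,-0.022,0.185,-0.03,0,0,0,-1]

```text
t: 22.12
ee_pos: [462.2, 16.9, 111.1]
tool_rot: [-3.141, 0.0, -1.571]
contact_force: [-1.3, 0.5, 2.6]
finger_gap: 50.2
finger_force: 30.0
```

Seated (+2.6 N). I'll release and go above the highball.

To row units: -17 cm / 100 = -0.17, 11.1 cm / 100 = 0.111.

Call:
carry_out:
  motion: [0,0,0,0,0,0,0.22,0,0,0,0,0,0,0.35,0,0,0,0,0,0,0.6,0,0,0,0,0,0,0.8,0,0,-0.01,0,0,0,1,0,0,-0.04,0,0,0,1,0,0,-0.08,0,0,0,1,0,0,-0.11,0,0,0,1,0.007,-0.01,-0.12,0,0,0,1,0.026,-0.04,-0.12,0,0,0,1,0.052,-0.08,-0.12,0,0,0,1,0.078,-0.12,-0.12,0,0,0,1,0.102,-0.156,-0.11,0,0,0,1,0.111,-0.17,-0.1,0,0,0,1,0.111,-0.17,-0.09,0,0,0,1,0.111,-0.17,-0.09,0,0,0,1,0.111,-0.17,-0.09,0,0,0,1]

```text
t: 24.25
ee_pos: [631.4, -93.5, 201.4]
tool_rot: [-3.141, -0.0, -1.57]
contact_force: [0.7, 0.9, 0.1]
finger_gap: 87.0
finger_force: 0.0
```

Run:
```python
from h import *
s=manip.read_state();print(s["ee_pos"],s["finger_gap"])
i=manip.camera_info("wrist");w=manip.grab_frame("wrist")
print("high floor/rim",[proj(i,(631.4,-94.3,z)).round() for z in(20,125)])
a=manip.grab_frame("top");cv2.imwrite("pics/top5.png",a);cv2.imwrite("pics/w5.png",w)
cv2.imwrite("pics/c9.png",np.vstack([w[:300],cv2.copyMakeBorder(cv2.resize(a[255:325,195:325],None,fx=4,fy=4,interpolation=2),0,0,0,40,0)]))
```

```text
[631.39033202 -93.53422779 201.37006967] 86.9850522598183
high floor/rim [array([276., 195.]), array([276., 226.])]
```

View pics/c9.png

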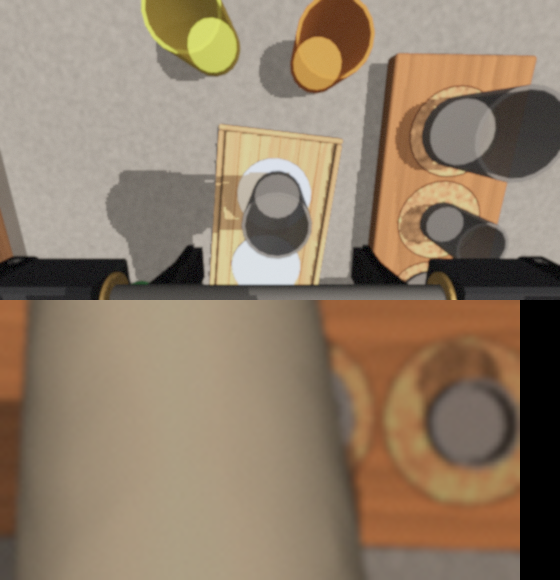

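The highball floor (278,197) and rim (277,224) are centred, and the orange and yellow look-alikes are clear. I'll descend and grip.

To row units: 12 cm / 100 = 0.12, 11.6 cm / 100 = 0.116.

Call:
carry_out:
  motion: [0,0,0.02,0,0,0,1,0,0,0.05,0,0,0,1,0,0,0.08,0,0,0,1,0,0,0.105,0,0,0,0.9,0,0,0.116,0,0,0,0.7,0,0,0.12,0,0,0,0.5,0,0,0.12,0,0,0,0.42,0,0,0.12,0,0,0,0.34,0,0,0.12,0,0,0,-1,0,0,0.12,0,0,0,-1,0,0,0.12,0,0,0,-1]

```text
t: 25.72
ee_pos: [632.3, -94.2, 81.4]
tool_rot: [-3.14, -0.0, -1.571]
contact_force: [-1.0, 0.3, 4.2]
finger_gap: 55.8
finger_force: 30.0
```

To row units: -20.15 cm / 100 = -0.2015, 16.85 cm / 100 = 0.1685.

Call:
carry_out:
  motion: [0,0,-0.01,0,0,0,-1,0,0,-0.035,0,0,0,-1,0,0,-0.07,0,0,0,-1,0,0,-0.1,0,0,0,-1,-0.005,0.005,-0.11,0,0,0,-1,-0.02,0.017,-0.11,0,0,0,-1,-0.05,0.042,-0.11,0,0,0,-1,-0.09,0.075,-0.11,0,0,0,-1,-0.13,0.109,-0.11,0,0,0,-1,-0.165,0.138,-0.11,0,0,0,-1,-0.192,0.16,-0.105,0,0,0,-1,-0.2015,0.1685,-0.095,0,0,0,-1,-0.2015,0.1685,-0.07,0,0,0,-1,-0.2015,0.1685,-0.048,0,0,0,-1,-0.2015,0.1685,-0.037,0,0,0,-1,-0.2015,0.1685,-0.034,0,0,0,-1,-0.2015,0.1685,-0.032,0,0,0,-1,-0.2015,0.1685,-0.031,0,0,0,-1,-0.2015,0.1685,-0.03,0,0,0,-1,-0.2015,0.1685,-0.03,0,0,0,-1]

```text
t: 28.22
ee_pos: [463.7, 107.4, 111.4]
tool_rot: [-3.14, 0.0, -1.571]
contact_force: [-2.0, 0.1, 3.2]
finger_gap: 55.3
finger_force: 30.0
```

Seated (+3.2 N). I'll release, rise and back well away so the top camera sees the shelf.

To row units: -24 cm / 100 = -0.24, -23 cm / 100 = -0.23.

Call:
carry_out:
  motion: [0,0,0,0,0,0,0.35,0,0,0,0,0,0,0.5,0,0,0,0,0,0,0.7,0,0,0,0,0,0,0.9,0,0,-0.01,0,0,0,1,0,0,-0.04,0,0,0,1,0,0,-0.08,0,0,0,1,0,0,-0.12,0,0,0,1,-0.02,0,-0.15,0,0,0,1,-0.06,0,-0.17,0,0,0,1,-0.11,0,-0.18,0,0,0,1,-0.16,0,-0.18,0,0,0,1,-0.2,0,-0.18,0,0,0,1,-0.23,0,-0.18,0,0,0,1,-0.24,0,-0.18,0,0,0,1,-0.24,0,-0.18,0,0,0,1,-0.24,0,-0.18,0,0,0,1]

```text
t: 30.35
ee_pos: [463.4, 346.3, 290.9]
tool_rot: [-3.142, 0.0, -1.572]
contact_force: [-0.6, 0.2, -0.6]
finger_gap: 87.0
finger_force: 0.0
```

Run:
```python
from h import *
a=manip.grab_frame("top");b=manip.grab_frame("scene");cv2.imwrite("pics/top6.png",a);cv2.imwrite("pics/sc6.png",b)
cv2.imwrite("pics/c10.png",np.vstack([cv2.resize(a[250:325,190:390],(800,300),interpolation=2),cv2.resize(b[100:230,170:517],(800,300),interpolation=2)]))
```

```text
(no output)
```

View pics/c10.png

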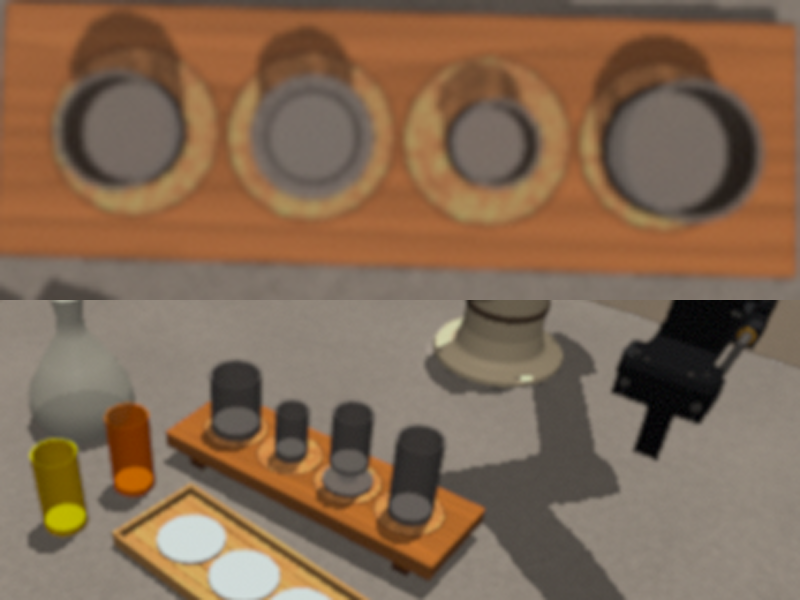

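All four glasses stand upright. In the top crop the floors are at (132,131), (312,136), (488,142) and (667,148) against pad centres (135,131), (311,137), (487,140) and (663,145), so all are within about 2 mm. The decanter is untouched.

```bash
python3 -c "
from rig import manip
print(manip.hand_in())"
```

```text
the job is handed in; nothing more can be done
None
```

The job is handed in: all four glasses stand upright on the shelf in reverse order, each within about 2 mm of its pad's centre, and the decanter and look-alikes were left alone (about 30 s used; the hand-in gave no verdict).

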